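# Stow the pepper mill in its travel cradle and latch the strap

## Robot

A 6-joint arm with a two-finger parallel gripper is mounted at the origin on a cart in front of the work surface, level with it; the furniture and walls round the work are solid. World frame = base frame: x ahead of the robot, y to its left, z up, the work surface at z = 0. Lengths are in m, angles in degrees, forces in N, time in s.
With the tool pointing down it reaches from about 0.4 to 0.825 m from the base axis. Payload 7 kg.
Tool frame: the origin (TCP) lies at the very end of the fingers, on their centre line; the grasp point (between the pads) lies hold_point_z behind it (hold_point_z is the distance from the TCP to the grasp point, in m); z points along the fingers, y is the line along which they close (so a half turn about z gives the same grasp; the last joint's range is limited). The gripper opens to 88 mm and grips with 3 to 60 N. Pads are 19 mm wide; open, the fingers measure 130 mm over their backs; the gripper's body (78 mm by 193 mm) begins 47 mm behind the grasp point.
Start: joints at [86.236, 20.546, 0.682, 0, -70.136, -16.507], TCP at [0.234, 0.633, 0.227] pointing down, gripper open.
Joint ranges: [-176.03, 176.03], [-82.01, 121.73], [-58.28, 71.71], [-173.87, 95.51], [-174.79, -0.11], [-173.66, 173.66]. Speed limits (degrees/s): [136.94, 136.94, 172.46, 180, 180, 180].

## Interface

Orientations are given as [roll, pitch, yaw] about the fixed x, y, z axes, in that order (R = Rz(yaw) Ry(pitch) Rx(roll)).
In Python, from plant import get_obs, snapshot, close_job, hold_point_z gives the robot as it stands.
- The arm moves only by the tool play_rows, never from a script. Its argument "commands" is a list that holds one entry, the list of rows, each a list of 7 numbers: the shift along the tool's x, y, z in cm, then the turn, a rotation vector about the tool's x, y, z in degrees, then the opening, from 0 (shut) to 1 (fully open). In form: [[[x, y, z, ax, ay, az, fingers], ...]]. A call has 1 to 20 rows; each row is the pose to reach, as a shift and turn from the pose commanded when the call began, along the tool's axes at that moment; what a row does not reach only later rows make up. A row lasts 1/12 s, in which the tool goes at most 41.7 mm and 7.16 degrees, less where a joint would pass 70% of its speed; a pose out of reach is approached as far as the arm can. A call with a gripper value outside its range is refused whole. The fingers move at their own pace and stop on an object; the grip force is fixed at half the most. Time passes only in rows, so rows that repeat a pose let the fingers close. It gives the time, the measured TCP pose, the force, the opening and the grip force at its end, in the units of the state.
- get_obs(): the state, without advancing time (a new reading comes with each control period).
- snapshot(name): name is "scene" or "side" or "wrist"; returns a dict with "frame" (400x640x3 uint8, red, green, blue), "camera_matrix" (3x3 intrinsics, pixels), "origin" and "attitude" of the camera in the world. Camera axes: x right, y down, z forward; pixel columns grow to the right and rows downward; lengths in m; the calibration is good to about 2 mm. A picture is of the moment at which its call begins. There is no depth.
- close_job(): hands the job in; it is judged then, once.
The state is a dict: "clock": time; "joint_pos": joint angles; "qvel": joint speeds; "tau": joint torques, N m; "tool_pos": TCP position; "orientation": TCP orientation; "force": force on the tool from outside, world axes, zero at the start; "moment": the same for the moment, N m; "opening": finger opening in m; "gripper_force": force on a finger pad.
Only numpy, scipy, OpenCV 4.12 (cv2) and the standard library are available. Lean on these libraries where they do the work, as an engineer would, in place of code of your own. Each camera call takes 0.05 s, during which the arm holds its last target. There are 200 camera calls.

## Task

Pack the pepper mill for the picnic: lay it in its wooden travel cradle so that it rests in both V-shaped saddles, with its round head at the end nearer the steel strap, and let it settle in the saddles before you let go. Then swing the hinged strap over the mill's neck and all the way down until it rests in its forked catch. Leave the garlic and the tin where they are.

Things in the scene. Friction and masses are not known exactly. Their poses are not given: they have to be found in the camera images.
- pepper_mill: loose dark wooden pepper mill lying on the worktop, 200 mm long, 0.12 to 0.26 kg. Origin: centre of the foot's underside; z axis along the mill, foot to head. Colliding radius by distance from foot: 29 mm at 0-11, tapering to 24 at 142 (waist looks slimmer), neck 22 at 145, ball head 25.5 at 166, knob 6 at 188-200. Centre of mass at 84 mm. It lies with its axis 25 to 29 mm up
- mill_body (a point): point on the mill's axis, 72 mm from the foot: a good place to grip it (53 mm wide, fingers closing level across the mill), clear of both saddles and of the open strap
- mill_neck (a point): point on the mill's axis at the neck between body and head, 145 mm from the foot. It lies under the strap when stowed
- cradle: fixed light wooden cradle; base board 150 (x) by 236 (y) by 12 mm. Origin: centre of the underside, on the worktop; z up. The stowed mill lies along its y axis, foot to +y, head to -y. End panels 60 mm high, inner faces at y = +/-108 mm: 8 mm of play at each mill end. At y = -45 mm stand the hinge post (x = +62 mm) and the forked catch (x = -58 mm), steel, 92 mm high, 37 mm wide along y
- mill_rest (a point): where the middle of the mill's axis (100 mm from the foot) is when it is stowed: x = 0, y = 0, 50 mm above the worktop in the cradle's frame; axes as the cradle's
- saddle_foot (a point): V saddle for the foot end, at y = +82 mm of the cradle (16 mm thick along y, 45 degree faces, mouth 80 mm wide, top about 53 mm above the worktop); the point is on the seated mill's axis, 50 mm up
- saddle_head (a point): V saddle for the head, at y = -66 mm of the cradle, shaped like the other; the point is on the seated mill's axis, 50 mm up
- strap (a joint): angle of the steel strap that crosses the cradle, rad: 0 = closed, level, resting in the forked catch (end stop); 1.57 = upright; 2.1 = leaning back (end stop). Starts at 1.5 to 1.85. The hinge is stiff (0.2 N m, about 1.4 N at the grip): the strap stays where it is left and must be brought down to 0. Opening lifts the tip up and back towards the cradle's +x
- strap_grip (a point): centre of the black block at the strap's tip, 150 mm from the hinge axis: 34 mm along the strap, 20 mm wide along the cradle's y, 14 mm thick (strap 20 wide, 5 thick). Its x points from tip to hinge, y along the hinge axis. Pinch its sides (fingers closing along the cradle's y) and follow the arc; it turns between the pads. Closed: x = -88, y = -45, z = 80 mm in the cradle's frame
- strap_hinge (a point): point on the strap's hinge axis (fixed, parallel to the cradle's y), x = +62 mm, y = -45 mm, z = 80 mm in the cradle's frame. The open strap stands up from here: its tip reaches 250 mm above the worktop, so carry things round or over it
- strap_catch (a point): where the strap rests in the forked catch when closed: x = -58 mm, y = -45 mm, z = 80 mm in the cradle's frame; the fork's cheeks rise 12 mm above it
- garlic: garlic bulb, 50 mm, bystander standing on the worktop behind the mill; origin at its underside
- tin_tuna: short food tin, 75 mm across and 58 mm high, bystander on the worktop behind the cradle; origin at its underside

How it is judged (in metres and radians):
On the way, in this order (a step that is already met when the one before it is completed fails the run):
1. the mill is lowered into both saddles, head at the strap's end, while the fingers still hold it and the strap is open (x of mill_neck in the frame of cradle between -0.007 and 0.007 m and y of mill_neck in the frame of cradle between -0.06 and -0.03 m and z of mill_neck in the frame of cradle between 0.044 and 0.056 m and x of mill_body in the frame of cradle between -0.007 and 0.007 m and z of mill_body in the frame of cradle between 0.044 and 0.056 m and angle between the z axis of pepper_mill and the y axis of cradle, either way round below 0.08 rad and contact force between the fingers and pepper_mill above 0.5 N and contact force between pepper_mill and cradle above 0.1 N and value of joint strap above 1 rad), for 0.1 s.
2. the mill is let go and rests in both saddles, the strap still open (x of mill_neck in the frame of cradle between -0.007 and 0.007 m and y of mill_neck in the frame of cradle between -0.06 and -0.03 m and z of mill_neck in the frame of cradle between 0.044 and 0.056 m and x of mill_body in the frame of cradle between -0.007 and 0.007 m and z of mill_body in the frame of cradle between 0.044 and 0.056 m and angle between the z axis of pepper_mill and the y axis of cradle, either way round below 0.08 rad and contact force between the fingers and pepper_mill below 0.1 N and linear speed of pepper_mill below 0.03 m/s and value of joint strap above 0.6 rad), for 0.2 s.
3. the strap is swung right down into its catch over the mill (x of mill_neck in the frame of cradle between -0.007 and 0.007 m and y of mill_neck in the frame of cradle between -0.06 and -0.03 m and z of mill_neck in the frame of cradle between 0.044 and 0.056 m and x of mill_body in the frame of cradle between -0.007 and 0.007 m and z of mill_body in the frame of cradle between 0.044 and 0.056 m and angle between the z axis of pepper_mill and the y axis of cradle, either way round below 0.08 rad and value of joint strap below 0.06 rad), for 0.2 s.
At the end, for the whole second after the job is handed in: Mill at rest, released, in both saddles: axis within 7 mm sideways and 6 mm in height of its seated place, within 0.08 rad of the cradle's length, neck within 15 mm of the strap's middle along the cradle, head at the strap's end. Strap within 0.06 rad of closed in its catch (all of step 3 and contact force between the fingers and pepper_mill below 0.1 N and linear speed of pepper_mill below 0.03 m/s); the robot touches nothing.
It fails at once if the garlic or the tin is shifted by more than 30 mm (distance of any of garlic, tin_tuna from where it was at the start of the episode above 0.03 m).
It also fails if it takes over 72 s, if anything falls off the work surface, if the arm or the gripper's body presses on something with over 40 N, if the wrist force passes 120 N, or if a joint passes its speed limit or range.

## Working session

There is one attempt and no reset: what is moved stays moved. The work goes in short steps, Python scripts to look and compute and a tool call to move; the robot and the scene stay as the last step left them, time stands still between calls to the robot, and variables do not carry over. Pictures are saved under pics/ and viewed, at most 13 in all, crops included, and the job is handed in when it is done.

Besides the shell and the picture viewer there is one more tool, called after ">>>" by a JSON object that holds its "name" and its "arguments". play_rows: Moves the arm, as the interface text tells. Its arguments: {"type":"object","properties":{"commands":{"type":"array","items":{"type":"array","items":{"type":"array","items":{"type":"number"}}}}},"required":["commands"]}

```bash
mkdir -p pics; ls
python3 - <<'E'
from plant import *
import cv2,pickle,numpy as np
print(get_obs(),hold_point_z)
for n in("scene","side","wrist"):
    s=snapshot(n); pickle.dump(s,open(f'pics/{n}0.pkl','wb')); cv2.imwrite(f'pics/{n}0.png',s["frame"][...,::-1])
    print(n,np.round(s["camera_matrix"],1).tolist(),np.round(s["origin"],3),np.round(np.array(s["attitude"]),3).tolist())
E
```

```text
pics
{'clock': 0.0, 'joint_pos': array([ 8.62378796e+01,  2.05886862e+01,  6.34001054e-01, -1.98508640e-02,
       -7.01332245e+01, -1.65079900e+01]), 'qvel': array([-0.02149911, -0.01901502, -0.07812539,  0.02742257,  0.01778952,
        0.00562655]), 'tau': array([-2.83019544e-04, -5.82716095e+01,  2.93039292e+01,  6.99648678e+00,
        6.81288730e-03, -1.68359693e-04]), 'tool_pos': array([0.23369783, 0.63275043, 0.22565626]), 'orientation': array([ 1.79910411e+02, -7.08980044e-03, -2.02768652e+01]), 'force': array([0.71417995, 0.13575683, 0.9344693 ]), 'moment': array([ 0.02620035, -0.01624381, -0.01530413]), 'gripper_force': 0.0, 'opening': 0.08776125267662094} 0.0188
scene [[477.8, 0.0, 313.6], [0.0, 477.8, 200.1], [0.0, 0.0, 1.0]] [-0.091 -0.324  0.884] [-133.503, -0.837, -49.76]
side [[451.8, 0.0, 324.3], [0.0, 451.8, 202.1], [0.0, 0.0, 1.0]] [ 0.343 -0.569  0.526] [-119.9, -0.84, -15.383]
wrist [[276.2, 0.0, 318.0], [0.0, 276.2, 199.8], [0.0, 0.0, 1.0]] [0.311 0.604 0.385] [162.059, -0.063, -110.236]
```

View pics/scene0.png

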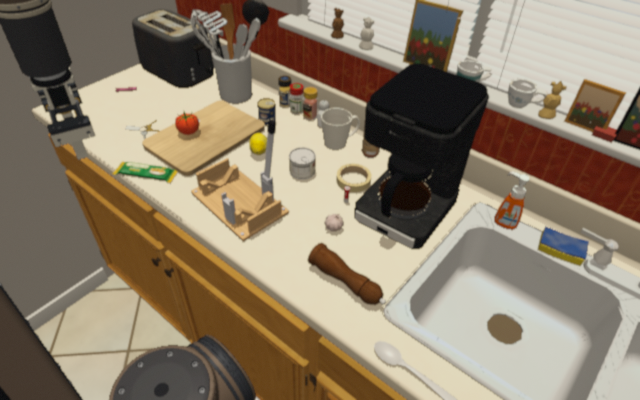

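View pics/side0.png

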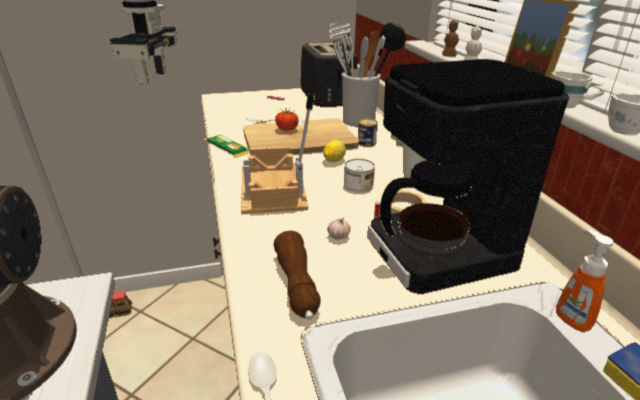

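The scene view shows the mill from foot (318,255) to knob (381,301), and the cradle around (240,200) with its strap tip at (271,125). The side view shows the mill from foot (290,240) to knob (310,313), the cradle at (275,185) and the strap tip at (310,101). Next I'll look at enlarged crops.

```bash
cat > h.py <<'E'
import cv2,pickle,numpy as np
from scipy.spatial.transform import Rotation as Ro
def load(n): return pickle.load(open(f'pics/{n}.pkl','rb'))
def rot(s): return Ro.from_euler('xyz',s["attitude"],degrees=True).as_matrix()
def ray(s,uv):
    d=rot(s)@np.linalg.inv(s["camera_matrix"])@np.array([*uv,1.]); return np.array(s["origin"]),d/np.linalg.norm(d)
def onz(s,uv,z):
    o,d=ray(s,uv); return o+d*(z-o[2])/d[2]
def proj(s,P):
    p=s["camera_matrix"]@rot(s).T@(np.array(P)-s["origin"]); return p[:2]/p[2]
def tri(obs):
    A=np.zeros((3,3));b=np.zeros(3)
    for s,uv in obs:
        o,d=ray(s,uv);M=np.eye(3)-np.outer(d,d);A+=M;b+=M@o
    return np.linalg.solve(A,b)
def crop(s,x0,y0,x1,y1,k): return cv2.resize(s["frame"][y0:y1,x0:x1,::-1],None,fx=k,fy=k,interpolation=cv2.INTER_CUBIC)
E
python3 - <<'E'
from h import *
a,b=load('scene0'),load('side0')
C=np.zeros((600,800,3),np.uint8)
def put(im,x,y): C[y:y+im.shape[0],x:x+im.shape[1]]=im
put(crop(a,185,110,295,240,4)[:520],0,0)
put(crop(b,232,85,322,215,4),440,0)
cv2.imwrite('pics/c1.png',C)
for s,n in((a,'scene'),(b,'side')):
    hsv=cv2.cvtColor(s["frame"],cv2.COLOR_RGB2HSV)
    m=cv2.inRange(hsv,(0,90,15),(15,255,130))
    x0,y0,x1,y1=(300,235,392,312) if n=='scene' else (265,222,330,325)
    z=np.zeros_like(m);z[y0:y1,x0:x1]=m[y0:y1,x0:x1]
    c=max(cv2.findContours(z,cv2.RETR_EXTERNAL,cv2.CHAIN_APPROX_NONE)[0],key=cv2.contourArea)[:,0]
    mu,v=cv2.PCACompute(c.astype(np.float32),None);t=(c-mu)@v[0]
    print(n,cv2.contourArea(c),mu,v[0],c[t.argmin()],c[t.argmax()],[onz(s,p,.027).round(3) for p in (c[t.argmin()],c[t.argmax()],mu[0])])
E
```

```text
scene 1467.0 [[345.1988  274.43976]] [0.80589217 0.5920624 ] [313 249] [378 301] [array([0.478, 0.143, 0.027]), array([ 0.458, -0.056,  0.027]), array([0.469, 0.04 , 0.027])]
side 2075.0 [[297.0049  274.42157]] [0.26813304 0.9633819 ] [286 231] [304 317] [array([0.476, 0.174, 0.027]), array([ 0.456, -0.067,  0.027]), array([0.468, 0.036, 0.027])]
```

View pics/c1.png

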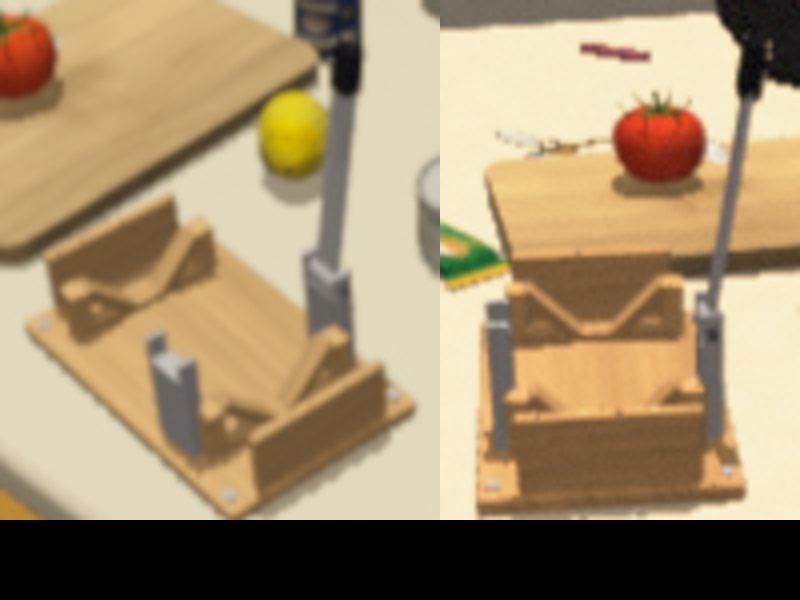

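The enlarged crop shows the cradle board corners, catch, post and strap. In the scene crop the corners are at (28,323), (238,510) and (413,404), with the strap tip block near (346,68). In the side crop the strap tip is near (750,68). I'll fit the cradle pose from these.

Run:
```python
from h import *
from scipy.optimize import least_squares
a,b=load('scene0'),load('side0')
def A(u,v): return (np.array([u,v])+.5)/4-.5+[185,110]
def B(u,v): return (np.array([u-440,v])+.5)/4-.5+[232,85]
obs=[(a,A(28,323),(-.075,.118,.012)),(a,A(238,510),(-.075,-.118,.012)),(a,A(413,404),(.075,-.118,.012)),
(b,B(478,500),(-.075,-.118,.012)),(b,B(746,488),(.075,-.118,.012))]
def W(p,X): c,s=np.cos(p[2]),np.sin(p[2]); return np.array([p[0]+c*X[0]-s*X[1],p[1]+s*X[0]+c*X[1],X[2]])
for s,uv,X in obs: print(onz(s,uv,.012).round(4))
f=lambda p:np.concatenate([proj(s,W(p,X))-uv for s,uv,X in obs])
r=least_squares(f,[.5,.4,0]); p=r.x
print('cradle',p[:2].round(4),np.degrees(p[2]).round(2),r.fun.round(1))
t=tri([(a,A(346,68)),(b,B(750,68))]);h=W(p,(.062,-.045,.08));print('tip',t.round(4),'hinge',h.round(4),np.linalg.norm(t-h))
c,s=np.cos(p[2]),np.sin(p[2]);d=t-h;print('strap ang',np.degrees(np.arctan2(d[2],-(c*d[0]+s*d[1]))),-s*d[0]+c*d[1])
for n,X in dict(tip=t,hinge=h).items(): print(n,proj(a,X),proj(b,X))
# mill: 4 radius-aware: foot and knob
for s,n in((a,'scene'),(b,'side')):
    hsv=cv2.cvtColor(s["frame"],cv2.COLOR_RGB2HSV)
    m=cv2.inRange(hsv,(0,90,15),(15,255,130))
    x0,y0,x1,y1=(300,235,392,312) if n=='scene' else (265,222,330,325)
    z=np.zeros_like(m);z[y0:y1,x0:x1]=m[y0:y1,x0:x1]
    z=max(cv2.findContours(z,cv2.RETR_EXTERNAL,cv2.CHAIN_APPROX_NONE)[0],key=cv2.contourArea)[:,0]
    P=np.array([onz(s,q,.027)[:2] for q in z])
    # slice centre line by world y
    for y in np.arange(-.04,.14,.02):
        q=P[abs(P[:,1]-y)<.004]; print(n,round(y,3),q[:,0].min().round(4),q[:,0].max().round(4),q[:,0].mean().round(4))
g=[(a,(333.5,223.5)),(b,(339,231))];print('garlic',tri(g))
cv2.imwrite('pics/c2.png',np.hstack([crop(a,300,235,395,315,4),crop(b,262,222,332,322,4)[:320]]))
```

```text
[0.432  0.5322 0.012 ]
[0.4071 0.3031 0.012 ]
[0.5451 0.2846 0.012 ]
[0.4002 0.3037 0.012 ]
[0.5467 0.2807 0.012 ]
cradle [0.4907 0.4092] -7.7 [-0.9 -0.7 -1.8  1.7  1.7 -0.4  0.2  0.3  0.9 -0.5]
tip [0.5674 0.3524 0.23  ] hinge [0.5461 0.3563 0.08  ] 0.15158200097609797
strap ang 98.20765163446305 -0.0010336994991572012
tip [271.01708239 126.90150069] [309.32680369 101.36491408]
hinge [266.8539265  178.60361362] [300.06168591 165.10396133]
scene -0.04 0.4395 0.49 0.4674
scene -0.02 0.4408 0.4931 0.4708
scene 0.0 0.4435 0.4927 0.4681
scene 0.02 0.4476 0.4885 0.4641
scene 0.04 0.4497 0.4881 0.4631
scene 0.06 0.446 0.4929 0.4627
scene 0.08 0.4429 0.4979 0.4757
scene 0.1 0.4443 0.5021 0.4732
scene 0.12 0.4441 0.5033 0.4772
side -0.04 0.4401 0.488 0.4642
side -0.02 0.4427 0.4901 0.4665
side 0.0 0.4445 0.4899 0.4704
side 0.02 0.448 0.4881 0.4678
side 0.04 0.4505 0.4855 0.4712
side 0.06 0.4458 0.4894 0.4676
side 0.08 0.4438 0.4949 0.4742
side 0.1 0.4435 0.4967 0.4653
side 0.12 0.4438 0.4964 0.47
garlic [0.58361876 0.16466819 0.01551096]
```

View pics/c2.png

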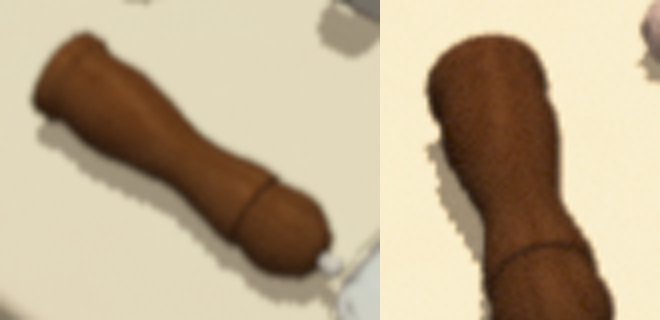

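The crop shows the mill's neck seam running from (369,280) to (358,295) in the scene view, with the knob tip at about (382,301) and the foot rim at upper left. I'll fix its position along the axis next.

Run:
```python
from h import *
a,b=load('scene0'),load('side0')
A=lambda u,v:(np.array([u,v])+.5)/4-.5+[300,235]
B=lambda u,v:(np.array([u-380,v])+.5)/4-.5+[262,222]
for n,s,uv in [('seam',a,A(277,180)),('seam',a,A(234,243)),('knob',a,A(334,264)),('knob',b,(310,316)),('seam',b,B(485,268)),('seam',b,B(590,252))]: print(n,onz(s,uv,.027).round(4))
# expected silhouette for candidate: predict from knob y: foot top rim
d=np.array([-.045,-.999,0])
for yf in (.13,.135,.14,.145):
    F=np.array([.468+.045*(yf-.03),yf,.028])
    print(yf,'foot top',proj(a,F+[0,0,.029]).round(1),proj(b,F+[0,0,.029]).round(1),'knob',proj(a,F+.2*d).round(1),proj(b,F+.2*d).round(1),'neck',proj(a,F+.145*d).round(1))
# measured: topmost px in scene
print('meas foot top approx scene',A(62,62),'side',B(490,38))
```

```text
seam [ 0.4918 -0.0083  0.027 ]
seam [ 0.4422 -0.0151  0.027 ]
knob [ 0.4663 -0.0637  0.027 ]
knob [ 0.4654 -0.0675  0.027 ]
seam [0.445  0.0033 0.027 ]
seam [0.4897 0.0022 0.027 ]
0.13 foot top [315.9 244.8] [288.5 230.4] knob [384.8 302.8] [309.2 316.8] neck [364.5 288.2]
0.135 foot top [314.3 243.6] [288.1 228.9] knob [382.9 301.4] [308.5 314.5] neck [362.7 286.9]
0.14 foot top [312.7 242.5] [287.7 227.5] knob [381.  300.1] [307.9 312.3] neck [360.9 285.6]
0.145 foot top [311.1 241.4] [287.3 226.1] knob [379.2 298.7] [307.3 310. ] neck [359.2 284.3]
meas foot top approx scene [315.125 250.125] side [289.125 231.125]
```

```bash
cat >> h.py <<'E'
def mv(P,yaw,tcp=True):
    """tool-frame shift (cm) and turn (deg) from the present pose to TCP P, tool down, given yaw"""
    from plant import get_obs
    o=get_obs();R=Ro.from_euler('xyz',o["orientation"],degrees=True);T=Ro.from_euler('xyz',[180,0,yaw],degrees=True)
    print('from',o["tool_pos"].round(4),o["orientation"].round(1),'clock',round(o["clock"],2),'shift',(R.inv().apply(np.array(P)-o["tool_pos"])*100).round(2),'turn',(R.inv()*T).as_rotvec(degrees=True).round(2))
E
python3 -c "
from h import *
mv((.4695,.060,.20),-92.6)"
```

```text
from [0.2338 0.6329 0.2258] [179.9  -0.  -20.3] clock 0.15 shift [41.96 45.57  2.65] turn [ 6.000e-02 -5.000e-02  7.233e+01]
```

>>> {"name": "play_rows", "arguments": {"commands": [[[10,10.8,0,0,0,20,1],[20,21.7,0,0,0,40,1],[30,32.6,0,0,0,60,1],[42,45.6,0,0,0,72.3,1],[42,45.6,0,0,0,72.3,1],[42,45.6,0,0,0,72.3,1],[42,45.6,0,0,0,72.3,1],[42,45.6,0,0,0,72.3,1],[42,45.6,0,0,0,72.3,1],[42,45.6,0,0,0,72.3,1],[42,45.6,0,0,0,72.3,1],[42,45.6,0,0,0,72.3,1],[42,45.6,0,0,0,72.3,1],[42,45.6,0,0,0,72.3,1],[42,45.6,0,0,0,72.3,1],[42,45.6,0,0,0,72.3,1],[42,45.6,0,0,0,72.3,1],[42,45.6,2.6,0,0,72.3,1],[42,45.6,2.6,0,0,72.3,1],[42,45.6,2.6,0,0,72.3,1]]]}}

```text
clock: 1.82
tool_pos: [0.4688, 0.0602, 0.1999]
orientation: [179.9, -0.1, -92.5]
force: [0.5, -0.2, 0.7]
opening: 0.0877
gripper_force: 0.0
```

Run:
```python
from h import *
from plant import *
s=snapshot('wrist');pickle.dump(s,open('pics/w1.pkl','wb'));cv2.imwrite('pics/w1.png',s["frame"][...,::-1])
mv((.4695,.060,.20),-92.6); print(get_obs()["joint_pos"].round(1))
d=np.array([-.045,-.999,0]);F=np.array([.4727,.132,.028])
for t in (0,.072,.145,.2): print(t,proj(s,F+t*d).round(1))
m=cv2.inRange(cv2.cvtColor(s["frame"],cv2.COLOR_RGB2HSV),(0,90,15),(15,255,130))
c=max(cv2.findContours(m,cv2.RETR_EXTERNAL,cv2.CHAIN_APPROX_NONE)[0],key=cv2.contourArea)[:,0]
P=np.array([onz(s,q,.028)[:2] for q in c]);print(P.min(0),P.max(0))
for y in np.arange(-.04,.14,.02):
    q=P[abs(P[:,1]-y)<.003]
    if len(q): print(round(y,3),q[:,0].min().round(4),q[:,0].max().round(4),((q[:,0].min()+q[:,0].max())/2).round(4))
```

```text
from [0.4696 0.0605 0.2008] [180.   -0.  -92.5] clock 1.87 shift [0.05 0.01 0.08] turn [ 0.04 -0.05  0.12]
[ 31.3   2.4 -26.    0.  -61.6 -33.7]
0 [316.2 235. ]
0.072 [316.2 181.7]
0.145 [316.2 120.2]
0.2 [316.2  67.8]
[0.70839185 0.0097546 ] [0.85553082 0.09839976]
0.02 0.7306 0.8347 0.7827
0.04 0.7169 0.8518 0.7844
0.06 0.7088 0.8466 0.7777
0.08 0.7144 0.8314 0.7729
0.1 0.7993 0.8229 0.8111
```

View pics/w1.png

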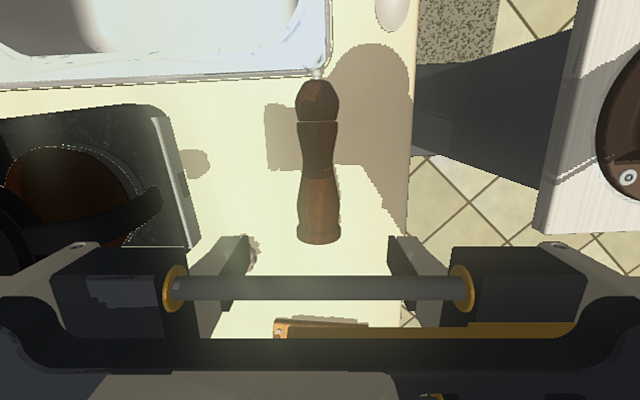

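In the wrist view the mill lies at foot (320,243), seam (318,121) and knob (317,72), centred between the open fingers and within 3 px of the prediction. I'll descend and grip.

>>> {"name": "play_rows", "arguments": {"commands": [[[0,0.3,4,0,0,0,1],[0,0.3,8,0,0,0,1],[0,0.3,11,0,0,0,1],[0,0.3,14,0,0,0,1],[0,0.3,16,0,0,0,1],[0,0.3,17.5,0,0,0,1],[0,0.3,18.5,0,0,0,1],[0,0.3,19,0,0,0,1],[0,0.3,19.2,0,0,0,1],[0,0.3,19.2,0,0,0,1],[0,0.3,19.2,0,0,0,0],[0,0.3,19.2,0,0,0,0],[0,0.3,19.2,0,0,0,0],[0,0.3,19.2,0,0,0,0],[0,0.3,19.2,0,0,0,0],[0,0.3,19.2,0,0,0,0],[0,0.3,19.2,0,0,0,0],[0,0.3,19.2,0,0,0,0],[0,0.3,19.2,0,0,0,0],[0,0.3,19.2,0,0,0,0]]]}}

```text
clock: 3.53
tool_pos: [0.4674, 0.0602, 0.0088]
orientation: [-180.0, 0.0, -92.6]
force: [1.2, -0.8, 4.5]
opening: 0.0523
gripper_force: 30.0
```

>>> {"name": "play_rows", "arguments": {"commands": [[[0,0,-1,0,0,0,0],[0,0,-3,0,0,0,0],[0,0,-6,0,0,0,0],[0,0,-9,0,0,0,0],[0,0,-12,0,0,0,0],[0,0,-15,0,0,0,0],[0,0,-18,0,0,0,0],[0,0,-21,0,0,0,0],[0,0,-24,0,0,0,0],[0,0,-26.5,0,0,0,0],[-1,0,-28,0,0,0,0],[-3,-0.1,-29,0,0,0,0],[-6,-0.2,-29,0,0,1,0],[-9,-0.3,-29,0,0,2,0],[-12,-0.4,-29,0,0,3,0],[-15,-0.5,-29,0,0,4,0],[-18,-0.6,-29,0,0,5,0],[-19,-0.7,-29,0,0,5.1,0],[-20,-0.7,-29,0,0,5.1,0],[-20,-0.7,-29,0,0,5.1,0]]]}}

```text
clock: 5.2
tool_pos: [0.4824, 0.2605, 0.2973]
orientation: [179.9, -0.1, -97.6]
force: [-0.7, -0.3, -2.5]
opening: 0.0525
gripper_force: 29.9
```

Run:
```python
from h import *
from plant import *
s=snapshot('wrist');pickle.dump(s,open('pics/w2.pkl','wb'));b=snapshot('side');pickle.dump(b,open('pics/s2.pkl','wb'))
cv2.imwrite('pics/w2.png',np.vstack([cv2.resize(s["frame"],(480,300)),cv2.resize(b["frame"],(480,300))])[...,::-1])
mv((.4944,.4369,.30),-97.7)
```

```text
from [0.4824 0.2589 0.2979] [ 1.799e+02 -1.000e-01 -9.770e+01] clock 5.3 shift [-17.8    1.18  -0.23] turn [ 0.06 -0.07  0.04]
```

View pics/w2.png

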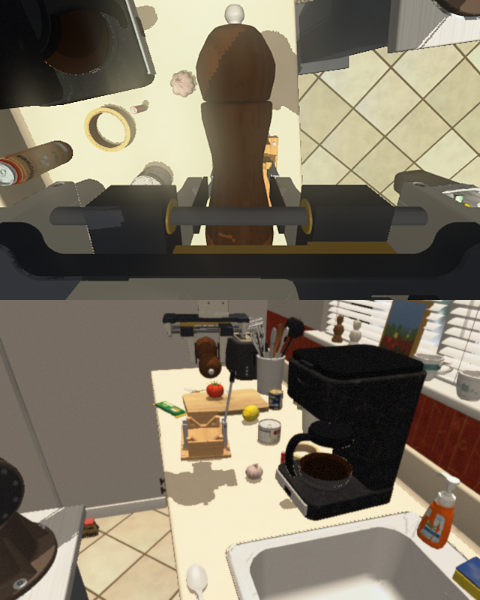

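The mill is held straight between the pads, with the knob pointing back towards the robot's right. Before lowering I'll check the cradle fit by overlaying predicted points on the clean first frames.

Run:
```python
from h import *
from plant import *
p=(.4907,.4092,np.radians(-7.7))
def W(X): c,s=np.cos(p[2]),np.sin(p[2]); return np.array([p[0]+c*X[0]-s*X[1],p[1]+s*X[0]+c*X[1],X[2]])
pts=[(-.075,.118,.012),(-.075,-.118,.012),(.075,-.118,.012),(.075,.118,.012),(-.058,-.0265,.092),(-.058,-.0635,.092),(.062,-.0635,.092),(0,.118,.06),(0,-.118,.06),(0,.108,.06)]
C=np.zeros((600,800,3),np.uint8)
def dr(s,x0,y0,x1,y1,k,X,Y):
    im=crop(s,x0,y0,x1,y1,k)
    for q in pts:
        u=(proj(s,W(q))-[x0,y0]+.5)*k
        cv2.drawMarker(im,tuple(u.astype(int).tolist()),(255,0,0),cv2.MARKER_CROSS,10,1)
    h,w=im.shape[:2];C[Y:Y+h,X:X+w]=im
a,b,w=load('scene0'),load('side0'),load('wrist0')
dr(a,185,150,295,240,4,0,0)
dr(b,235,145,315,215,4,440,0)
for q in pts: print(proj(w,W(q)).round(0),end=' ')
dr(w,0,0,640,400,.55,0,370) if 0 else None
dr(w,330,60,640,380,.7,400,330) if 0 else None
im=cv2.resize(w["frame"][...,::-1],(352,220))
for q in pts:
    u=proj(w,W(q))*.55
    cv2.drawMarker(im,tuple(u.astype(int).tolist()),(255,0,0),cv2.MARKER_CROSS,10,1)
C[370:590,0:352]=im
cv2.imwrite('pics/c3.png',C)
```

```text
[337. -17.] [552. -73.] [ 558. -275.] [ 307. -197.] [ 516. -131.] [ 564. -145.] [ 573. -380.] [ 324. -139.] [ 602. -221.] [ 335. -142.]
```

View pics/c3.png

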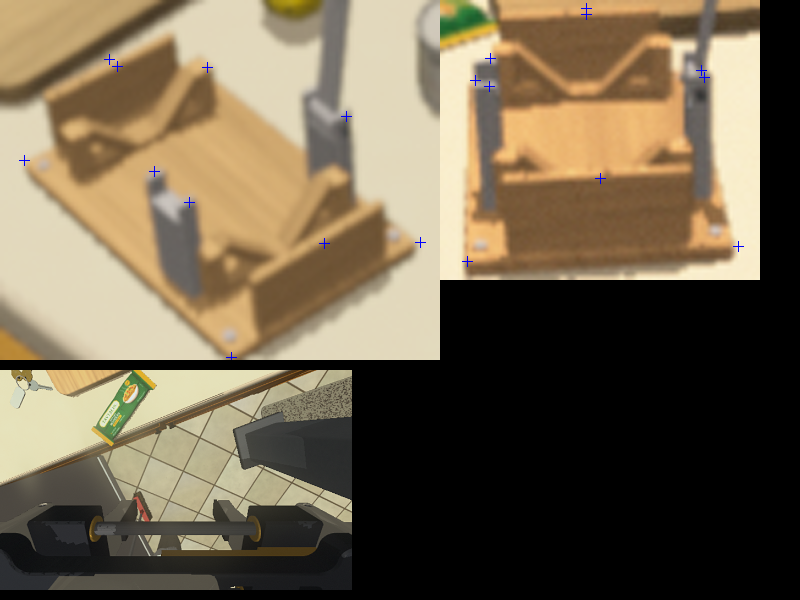

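The predicted points lie within about 1 px of the cradle features in both views: board corners, catch top, and end-panel tops. I'll move above the rest position and lower to just over the panels.

>>> {"name": "play_rows", "arguments": {"commands": [[[-1.5,0.1,0,0,0,0,0],[-4.5,0.3,0,0,0,0,0],[-7.5,0.5,0,0,0,0,0],[-10.5,0.8,0,0,0,0,0],[-13.5,1,0,0,0,0,0],[-16,1.2,0,0,0,0,0],[-17.4,1.3,0,0,0,0,0],[-17.7,1.3,0,0,0,0,0],[-17.7,1.3,1,0,0,0,0],[-17.7,1.3,3,0,0,0,0],[-17.7,1.3,6,0,0,0,0],[-17.7,1.3,9,0,0,0,0],[-17.7,1.3,12,0,0,0,0],[-17.7,1.3,15,0,0,0,0],[-17.7,1.3,17.5,0,0,0,0],[-17.7,1.3,19,0,0,0,0],[-17.7,1.3,19.8,0,0,0,0],[-17.7,1.3,19.8,0,0,0,0],[-17.7,1.3,19.8,0,0,0,0]]]}}

```text
clock: 6.88
tool_pos: [0.494, 0.436, 0.1012]
orientation: [-180.0, 0.0, -97.7]
force: [0.8, 0.5, -0.2]
opening: 0.052
gripper_force: 29.9
```

Run:
```python
from h import *
from plant import *
mv((.4935,.4362,.031),-97.7)
a,b=snapshot('scene'),snapshot('side');pickle.dump((a,b),open('pics/p3.pkl','wb'))
C=np.zeros((520,800,3),np.uint8)
i=crop(a,175,80,305,245,3);j=crop(b,225,60,345,215,3);C[:i.shape[0],:390]=i;C[:j.shape[0],400:760]=j
cv2.imwrite('pics/c4.png',C)
```

```text
from [0.494  0.436  0.1012] [-180.     0.   -97.7] clock 6.88 shift [-0.01  0.06  7.02] turn [-0.02  0.01 -0.  ]
```

View pics/c4.png

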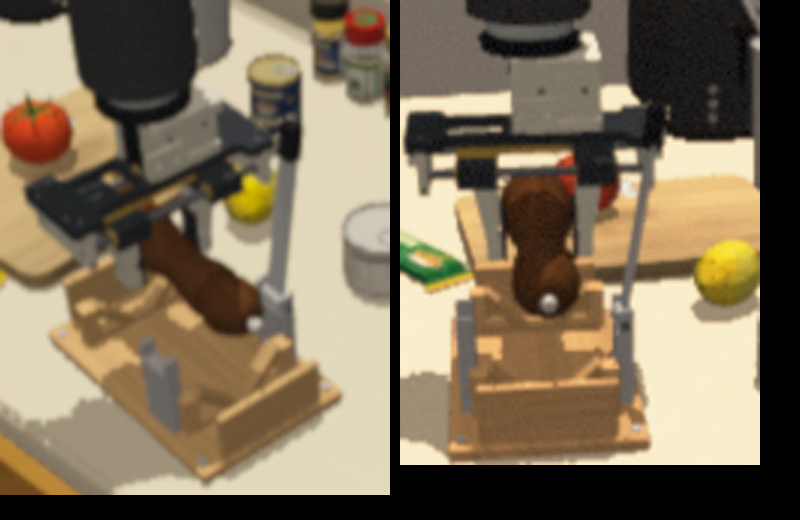

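The mill hangs centred over the cradle, with its knob at scene (260,188) and side (274,160.5). I'll triangulate the knob as a check.

Run:
```python
from h import *
a,b=pickle.load(open('pics/p3.pkl','rb'))
t=tri([(a,(259.5,187.7)),(b,(274,160.3))]);print(t, proj(a,t),proj(b,t))
p=(.4897,.4085);c,s=np.cos(np.radians(-7.7)),np.sin(np.radians(-7.7));d=t[:2]-p;print('cradle frame',c*d[0]+s*d[1],-s*d[0]+c*d[1])
```

```text
[0.4797203  0.31330913 0.1187232 ] [259.45694991 187.83989837] [274.10043268 160.17233299]
cradle frame 0.002864550236641403 -0.09566969617628439
```

>>> {"name": "play_rows", "arguments": {"commands": [[[0,0.15,1.5,0,0,0,0],[0,0.15,3,0,0,0,0],[0,0.15,4.3,0,0,0,0],[0,0.15,5.2,0,0,0,0],[0,0.15,5.8,0,0,0,0],[0,0.15,6.2,0,0,0,0],[0,0.15,6.4,0,0,0,0],[0,0.15,6.6,0,0,0,0],[0,0.15,6.6,0,0,0,0]]]}}

```text
clock: 7.73
tool_pos: [0.4923, 0.4373, 0.035]
orientation: [-180.0, 0.0, -97.7]
force: [-1.5, 0.6, -0.4]
opening: 0.0521
gripper_force: 29.9
```

>>> {"name": "play_rows", "arguments": {"commands": [[[0,0,0.1,0,0,0,0],[0,0,0.1,0,0,0,0],[0,0,0.2,0,0,0,0],[0,0,0.2,0,0,0,0]]]}}

```text
clock: 8.07
tool_pos: [0.4923, 0.4374, 0.0331]
orientation: [-180.0, 0.1, -97.7]
force: [-2.0, 1.5, 1.4]
opening: 0.0516
gripper_force: 29.9
```

>>> {"name": "play_rows", "arguments": {"commands": [[[0,0,0.1,0,0,0,0],[0,0,0.1,0,0,0,0],[0,0,0.2,0,0,0,0],[0,0,0.2,0,0,0,0],[0,0,0.2,0,0,0,0]]]}}

```text
clock: 8.48
tool_pos: [0.4924, 0.4375, 0.0327]
orientation: [-179.9, 0.1, -97.6]
force: [-6.2, -0.4, 13.7]
opening: 0.0518
gripper_force: 30.0
```

>>> {"name": "play_rows", "arguments": {"commands": [[[0,0.1,0,0,0,0,0],[0,0.1,0,0,0,0,0],[0,0.1,0.05,0,0,0,0],[0,0.1,0.05,0,0,0,0]]]}}

```text
clock: 8.82
tool_pos: [0.4916, 0.4376, 0.0319]
orientation: [-179.9, 0.1, -97.6]
force: [-4.1, -1.6, 10.4]
opening: 0.0521
gripper_force: 29.9
```

Run:
```python
from h import *
from plant import *
a,b=snapshot('scene'),snapshot('side');pickle.dump((a,b),open('pics/p4.pkl','wb'))
o=get_obs();print(o['force'],o['moment'],o['tool_pos'])
C=np.zeros((520,800,3),np.uint8)
i=crop(a,175,80,305,245,3);j=crop(b,225,60,345,215,3);C[:i.shape[0],:390]=i;C[:j.shape[0],400:760]=j
cv2.imwrite('pics/c5.png',C)
```

```text
[-4.12221638 -1.50352429 11.85622893] [-0.25715503  1.46541438 -0.16587929] [0.49157424 0.43764162 0.03194597]
```

View pics/c5.png

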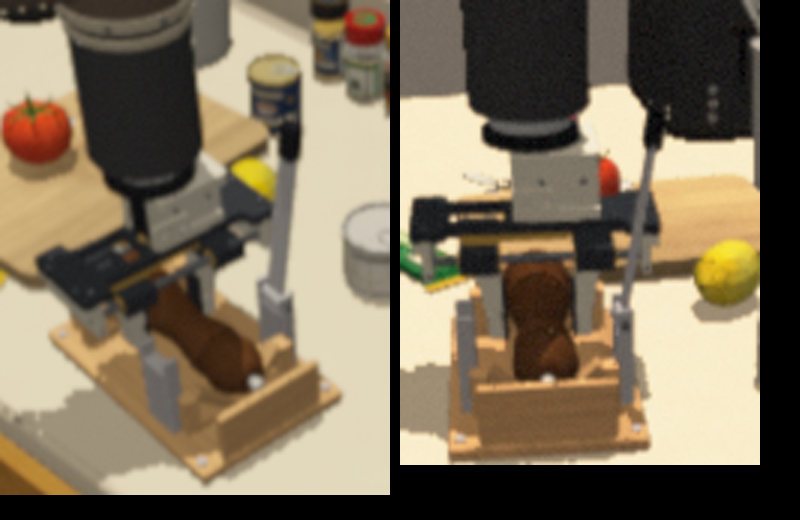

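The mill is down in the saddles, with the knob just above the near panel at scene (260,206.7) and side (274.3,186). I'll check the knob position, ease out the remaining side force, then release.

>>> {"name": "play_rows", "arguments": {"commands": [[[0,0.1,0,0,0,0,0],[0,0.1,0,0,0,0,0],[0,0.1,0,0,0,0,0]]]}}

```text
clock: 9.17
tool_pos: [0.4914, 0.4377, 0.0319]
orientation: [-179.9, 0.1, -97.7]
force: [-0.2, -1.4, 9.1]
opening: 0.0521
gripper_force: 29.9
```

Run:
```python
from h import *
a,b=pickle.load(open('pics/p4.pkl','rb'))
t=tri([(a,(259.7,206.5)),(b,(274,186))]);print(t, proj(a,t),proj(b,t))
p=(.4897,.4085);c,s=np.cos(np.radians(-7.7)),np.sin(np.radians(-7.7));d=t[:2]-p;print('cradle frame',c*d[0]+s*d[1],-s*d[0]+c*d[1])
```

```text
[0.47781007 0.31645008 0.055147  ] [259.63335186 206.73700441] [274.16923346 185.78423679]
cradle frame 0.0005507015531111357 -0.09281301126258254
```

Side force is gone and the vertical contact force is about 9 N, so the mill is seated. Releasing now.

>>> {"name": "play_rows", "arguments": {"commands": [[[0,0,0,0,0,0,0.7],[0,0,0,0,0,0,1],[0,0,0,0,0,0,1],[0,0,0,0,0,0,1],[0,0,0,0,0,0,1],[0,0,0,0,0,0,1],[0,0,0,0,0,0,1],[0,0,0,0,0,0,1],[0,0,-0.5,0,0,0,1],[0,0,-1.5,0,0,0,1],[0,0,-3,0,0,0,1],[0,0,-6,0,0,0,1],[0,0,-9,0,0,0,1],[0,0,-12,0,0,0,1],[0,0,-15,0,0,0,1],[0,0,-18,0,0,0,1],[0,0,-21,0,0,0,1],[0,0,-24,0,0,0,1],[0,0,-26,0,0,0,1],[0,0,-26,0,0,0,1]]]}}

```text
clock: 10.83
tool_pos: [0.4916, 0.4382, 0.2973]
orientation: [-179.7, 0.4, -97.6]
force: [0.8, -0.4, 0.6]
opening: 0.0874
gripper_force: 0.0
```

Run:
```python
from h import *
from plant import *
a,b=snapshot('scene'),snapshot('side');w=snapshot('wrist');pickle.dump((a,b,w),open('pics/p5.pkl','wb'))
C=np.zeros((600,800,3),np.uint8)
i=crop(a,175,80,305,245,2);j=crop(b,225,60,345,215,2);C[:i.shape[0],:260]=i;C[:j.shape[0],270:510]=j
C[335:600,0:424]=cv2.resize(w["frame"][...,::-1],(424,265))
cv2.imwrite('pics/c6.png',C)
p=(.4897,.4085,np.radians(-7.7));c,s=np.cos(p[2]),np.sin(p[2])
for n,X in dict(hinge=(.062,-.045,.08),closed=(-.088,-.045,.08)).items(): print(n,p[0]+c*X[0]-s*X[1],p[1]+s*X[0]+c*X[1])
mv((.5674,.3524,.30),-7.7)
```

```text
hinge 0.5451115800384968 0.3555986125168983
closed 0.39646410008127125 0.37569654032964206
from [0.4898 0.4369 0.2905] [180.    0.  -97.7] clock 10.98 shift [ 7.34 -8.82 -0.96] turn [-2.000e-02  4.000e-02 -8.998e+01]
```

View pics/c6.png

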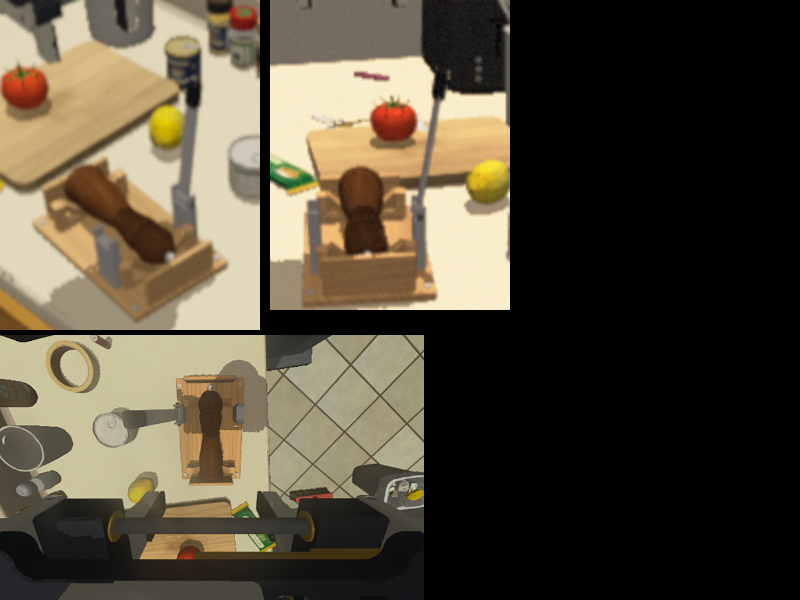

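The mill is seated in both saddles with its head towards the strap end, and the strap is still open. In the wrist view the strap runs from (178,412) towards the tin at (115,428). I'll check the coffee machine clearance while I move above the strap tip.

Run:
```python
from h import *
a,b=load('scene0'),load('side0')
print('machine base front-left',onz(a,(358,212),0),onz(b,(370,238),0),'top-left',tri([(a,(368,112)),(b,(388,98))]),tri([(a,(372,85)),(b,(386,70))]))
print('crock',onz(a,(225,98),0), 'tin',onz(a,(302,172),0))
```

```text
machine base front-left [0.67088918 0.1510028  0.        ] [0.64499657 0.14613092 0.        ] top-left [0.66806135 0.15570558 0.29697144] [0.66513983 0.15513535 0.35452521]
crock [0.81851163 0.82905796 0.        ] tin [0.69627026 0.36859947 0.        ]
```

>>> {"name": "play_rows", "arguments": {"commands": [[[1,-1.2,0,0,0,-7,1],[2,-2.4,0,0,0,-14,1],[3,-3.6,-0.5,0,0,-21,1],[4,-4.8,-0.5,0,0,-28,1],[5,-6,-0.5,0,0,-35,1],[6,-7.2,-1,0,0,-42,1],[7,-8.4,-1,0,0,-49,1],[7.3,-8.8,-1,0,0,-56,1],[7.3,-8.8,-1,0,0,-63,1],[7.3,-8.8,-1,0,0,-70,1],[7.3,-8.8,-1,0,0,-77,1],[7.3,-8.8,-1,0,0,-84,1],[7.3,-8.8,-1,0,0,-90,1],[7.3,-8.8,-1,0,0,-90,1],[7.3,-8.8,-1,0,0,-90,1]]]}}

```text
clock: 12.23
tool_pos: [0.5672, 0.3528, 0.299]
orientation: [179.9, 0.1, -7.9]
force: [0.3, -0.2, -0.0]
opening: 0.0879
gripper_force: 0.0
```

Run:
```python
from h import *
from plant import *
w=snapshot('wrist');a=snapshot('scene');b=snapshot('side')
mv((.5674,.3524,.211),-7.7);print(get_obs()['joint_pos'].round(0))
pickle.dump((a,b,w),open('pics/p6.pkl','wb'))
t=np.array((.5674,.3524,.23));print(proj(w,t),proj(a,t),proj(b,t))
C=np.vstack([cv2.resize(w["frame"][...,::-1],(400,250)),np.hstack([crop(a,220,60,320,145,2),crop(b,260,60,360,145,2)])])
cv2.imwrite('pics/c7.png',C)
```

```text
from [0.5674 0.3529 0.2996] [180.    0.   -7.8] clock 12.38 shift [0.01 0.05 8.86] turn [ 0.03  0.03 -0.12]
[ 49.  18.   6.  -0. -78.  34.]
[318.43801063 209.1186306 ] [271.02178338 126.90486534] [309.33647503 101.37474996]
```

View pics/c7.png

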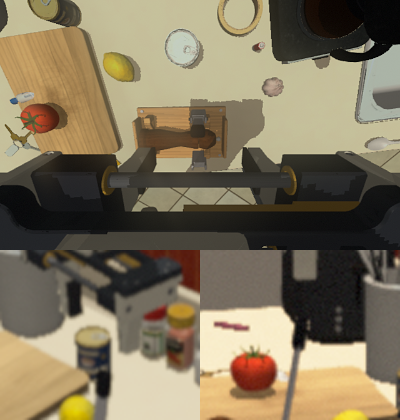

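The wrist view shows the strap end at about (318,200) full-scale, midway between the fingers, and the prediction was (318,209). I'll descend and pinch it.

>>> {"name": "play_rows", "arguments": {"commands": [[[0,0.05,2,0,0,0,1],[0,0.05,4,0,0,0,1],[0,0.05,6,0,0,0,1],[0,0.05,7.5,0,0,0,1],[0,0.05,8.5,0,0,0,1],[0,0.05,8.9,0,0,0,1],[0,0.05,8.9,0,0,0,1],[0,0.05,8.9,0,0,0,0],[0,0.05,8.9,0,0,0,0],[0,0.05,8.9,0,0,0,0],[0,0.05,8.9,0,0,0,0],[0,0.05,8.9,0,0,0,0],[0,0.05,8.9,0,0,0,0],[0,0.05,8.9,0,0,0,0],[0,0.05,8.9,0,0,0,0],[0,0.05,8.9,0,0,0,0],[0,0.05,8.9,0,0,0,0],[0,0.05,8.9,0,0,0,0]]]}}

```text
clock: 13.88
tool_pos: [0.5678, 0.3539, 0.2111]
orientation: [-179.8, -0.0, -7.7]
force: [0.1, 14.1, -4.8]
opening: 0.0198
gripper_force: 10.2
```

Run:
```python
import numpy as np
from plant import get_obs
o=get_obs();print(o['tool_pos'].round(4),o['orientation'].round(2),o['force'].round(1),o['opening'])
a0=np.radians(98.5)
for d in list(range(96,-1,-4)): a=np.radians(d);print(d,(-15*(np.cos(a)-np.cos(a0))).round(1),(15*(np.sin(a0)-np.sin(a))).round(1),end=' | ')
```

```text
[0.5678 0.3539 0.2111] [-1.7984e+02 -3.0000e-02 -7.6600e+00] [ 0.1 14.1 -4.8] 0.01983555594843605
96 -0.6 -0.1 | 92 -1.7 -0.2 | 88 -2.7 -0.2 | 84 -3.8 -0.1 | 80 -4.8 0.1 | 76 -5.8 0.3 | 72 -6.9 0.6 | 68 -7.8 0.9 | 64 -8.8 1.4 | 60 -9.7 1.8 | 56 -10.6 2.4 | 52 -11.5 3.0 | 48 -12.3 3.7 | 44 -13.0 4.4 | 40 -13.7 5.2 | 36 -14.4 6.0 | 32 -14.9 6.9 | 28 -15.5 7.8 | 24 -15.9 8.7 | 20 -16.3 9.7 | 16 -16.6 10.7 | 12 -16.9 11.7 | 8 -17.1 12.7 | 4 -17.2 13.8 | 0 -17.2 14.8 |
```

>>> {"name": "play_rows", "arguments": {"commands": [[[0,-0.15,0,0,0,0,0],[0,-0.15,0,0,0,0,0],[-0.3,-0.15,0,0,0,0,0],[-0.6,-0.15,-0.1,0,0,0,0],[-1.2,-0.15,-0.15,0,0,0,0],[-1.7,-0.15,-0.2,0,0,0,0],[-2.2,-0.15,-0.2,0,0,0,0],[-2.7,-0.15,-0.2,0,0,0,0],[-2.7,-0.15,-0.2,0,0,0,0]]]}}

```text
clock: 14.63
tool_pos: [0.54, 0.3578, 0.2133]
orientation: [-180.0, 0.0, -7.6]
force: [1.3, -0.0, -0.0]
opening: 0.0199
gripper_force: 30.0
```

>>> {"name": "play_rows", "arguments": {"commands": [[[-0.5,0,0,0,0,0,0],[-1.1,0,0.1,0,0,0,0],[-2.1,0,0.3,0,0,0,0],[-3.1,0,0.5,0,0,0,0],[-4.2,0,0.8,0,0,0,0],[-5.1,0,1.1,0,0,0,0],[-6.1,0,1.6,0,0,0,0],[-7,0,2,0,0,0,0],[-7.9,0,2.6,0,0,0,0],[-8.8,0,3.2,0,0,0,0],[-9.6,0,3.9,0,0,0,0],[-10.3,0,4.6,0,0,0,0],[-10.3,0,4.6,0,0,0,0],[-10.3,0,4.6,0,0,0,0]]]}}

```text
clock: 15.8
tool_pos: [0.4359, 0.3707, 0.1674]
orientation: [179.9, 0.2, -7.6]
force: [-10.0, -0.7, 10.2]
opening: 0.0198
gripper_force: 30.0
```

>>> {"name": "play_rows", "arguments": {"commands": [[[-0.5,0,0.2,0,0,0,0],[-0.8,0,0.6,0,0,0,0],[-1.5,0,1.4,0,0,0,0],[-2.1,0,2.3,0,0,0,0],[-2.6,0,3.2,0,0,0,0],[-3.1,0,4.1,0,0,0,0],[-3.5,0,5.1,0,0,0,0],[-3.8,0,6.1,0,0,0,0],[-4,0,7.1,0,0,0,0],[-4.2,0,8.1,0,0,0,0],[-4.2,0,8.1,0,0,0,0]]]}}

```text
clock: 16.72
tool_pos: [0.3931, 0.3758, 0.0837]
orientation: [179.8, 0.3, -7.7]
force: [-13.5, 2.4, 3.8]
opening: 0.0196
gripper_force: 30.0
```

>>> {"name": "play_rows", "arguments": {"commands": [[[-0.2,0,0.5,0,0,0,0],[-0.2,0,1,0,0,0,0],[-0.2,0,1.5,0,0,0,0],[-0.2,0,1.9,0,0,0,0],[-0.2,0,2.1,0,0,0,0],[-0.2,0,2.1,0,0,0,0],[-0.2,0,2.1,0,0,0,0]]]}}

```text
clock: 17.3
tool_pos: [0.3912, 0.376, 0.0637]
orientation: [179.8, 0.3, -7.7]
force: [-15.9, 4.2, 1.3]
opening: 0.02
gripper_force: 30.0
```

>>> {"name": "play_rows", "arguments": {"commands": [[[-0.2,0,0.1,0,0,0,0],[-0.2,0,0.2,0,0,0,0],[-0.2,0,0.3,0,0,0,0],[-0.2,0,0.4,0,0,0,0],[-0.2,0,0.5,0,0,0,0],[-0.2,0,0.5,0,0,0,0]]]}}

```text
clock: 17.8
tool_pos: [0.391, 0.3761, 0.0591]
orientation: [179.8, 0.2, -7.7]
force: [-9.7, -0.0, 2.5]
opening: 0.0196
gripper_force: 30.0
```

>>> {"name": "play_rows", "arguments": {"commands": [[[0,0,0.1,0,0,0,0],[0,0,0.2,0,0,0,0],[0,0,0.3,0,0,0,0],[0,0,0.3,0,0,0,0]]]}}

```text
clock: 18.13
tool_pos: [0.3909, 0.3761, 0.0561]
orientation: [179.8, 0.2, -7.7]
force: [-10.2, 0.5, 0.3]
opening: 0.0196
gripper_force: 30.0
```

Run:
```python
from h import *
from plant import *
a,b=snapshot('scene'),snapshot('side');pickle.dump((a,b),open('pics/p7.pkl','wb'))
C=np.zeros((520,800,3),np.uint8)
i=crop(a,175,80,305,245,3);j=crop(b,225,60,345,215,3);C[:i.shape[0],:390]=i;C[:j.shape[0],400:760]=j
cv2.imwrite('pics/c8.png',C)
```

```text
(no output)
```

View pics/c8.png

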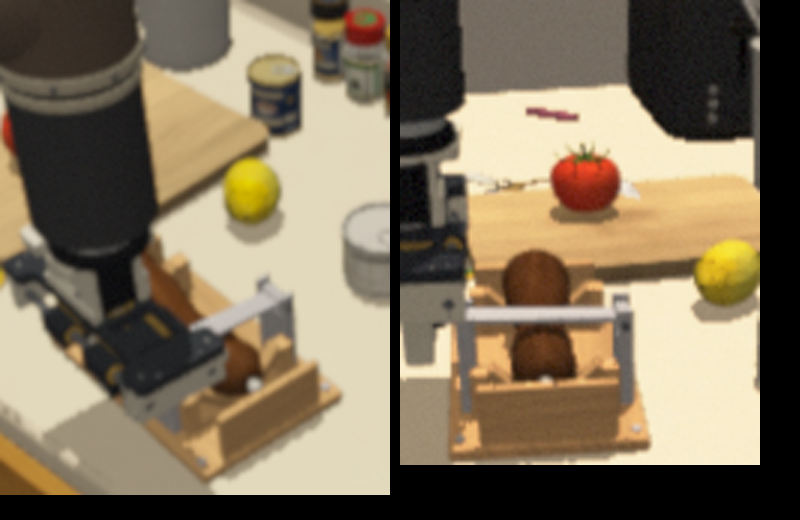

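The strap now crosses the mill's neck and looks nearly level: side view (467,312) to (622,314). I'll compare its edge with the predicted closed line.

Run:
```python
from h import *
a,b=pickle.load(open('pics/p7.pkl','rb'))
p=(.4897,.4085,np.radians(-7.7));c,s=np.cos(p[2]),np.sin(p[2])
W=lambda X:np.array([p[0]+c*X[0]-s*X[1],p[1]+s*X[0]+c*X[1],X[2]])
f=cv2.cvtColor(b["frame"],cv2.COLOR_RGB2GRAY).astype(float)
# near bottom edge of strap & brightest centre per column
for x in (-.045,-.03,-.015,0,.015,.03,.045):
    r=[]
    for ang in (0,.1):
        q=proj(b,W((x,-.055,.08+(.062-x)*np.tan(ang))));r.append(q)
    u=int(round(r[0][0]));col=f[int(r[0][1])-10:int(r[0][1])+10,u];hsv=cv2.cvtColor(b["frame"],cv2.COLOR_RGB2HSV)[int(r[0][1])-10:int(r[0][1])+10,u]
    k=[int(r[0][1])-10+i for i in range(20) if hsv[i,1]<70 and hsv[i,2]>90]
    print(u,'pred0',r[0][1].round(1),'pred.1',r[1][1].round(1),'gray rows',k[:1],k[-1:],)
```

```text
253 pred0 169.2 pred.1 164.9 gray rows [162] [167]
259 pred0 168.9 pred.1 165.2 gray rows [162] [167]
266 pred0 168.7 pred.1 165.6 gray rows [162] [167]
273 pred0 168.4 pred.1 165.9 gray rows [162] [167]
279 pred0 168.1 pred.1 166.2 gray rows [162] [167]
286 pred0 167.8 pred.1 166.5 gray rows [162] [167]
293 pred0 167.5 pred.1 166.8 gray rows [157] [166]
```

>>> {"name": "play_rows", "arguments": {"commands": [[[0,0,0.1,0,0,0,0],[0,0,0.2,0,0,0,0],[0,0,0.3,0,0,0,0],[0,0,0.4,0,0,0,0],[0,0,0.4,0,0,0,0],[0,0,0.4,0,0,0,0]]]}}

```text
clock: 18.73
tool_pos: [0.3909, 0.3761, 0.0521]
orientation: [179.8, 0.2, -7.7]
force: [-9.3, 0.3, 0.2]
opening: 0.0199
gripper_force: 30.0
```

>>> {"name": "play_rows", "arguments": {"commands": [[[0,0,0.1,0,0,0,0],[0,0,0.2,0,0,0,0],[0,0,0.3,0,0,0,0],[0,0,0.4,0,0,0,0],[0,0,0.4,0,0,0,0]]]}}

```text
clock: 19.15
tool_pos: [0.3911, 0.3762, 0.049]
orientation: [179.8, 0.1, -7.7]
force: [-11.7, -2.2, 9.6]
opening: 0.0197
gripper_force: 30.0
```

Run:
```python
from h import *
from plant import *
b=snapshot('side');hsv=cv2.cvtColor(b["frame"],cv2.COLOR_RGB2HSV)
for u in (251,253,256,259,262,266,273,279,286):
    k=[i for i in range(156,180) if hsv[i,u,1]<70 and hsv[i,u,2]>90];print(u,k[:1],k[-1:],end=' ')
    w=hsv[156:176,u,2].astype(int);print(w.tolist() if u in(259,279) else '')
```

```text
251 [164] [169] 
253 [164] [169] 
256 [164] [169] 
259 [164] [169] [79, 91, 110, 143, 173, 163, 133, 135, 183, 222, 220, 195, 128, 112, 129, 179, 222, 223, 207, 196]
262 [163] [169] 
266 [163] [168] 
273 [163] [168] 
279 [163] [168] [77, 75, 71, 66, 68, 67, 96, 169, 221, 220, 192, 129, 104, 81, 69, 59, 65, 84, 88, 85]
286 [162] [167]
```

Contact force has risen to 9.6 N and the strap's slope matches the closed line, so it's on the stop. I'll press slightly more, release, and retreat upward.

>>> {"name": "play_rows", "arguments": {"commands": [[[0,0,0.1,0,0,0,0],[0,0,0.1,0,0,0,0],[0,0,0.1,0,0,0,0],[0,0,0.1,0,0,0,0.7],[0,0,0.1,0,0,0,1],[0,0,0.1,0,0,0,1],[0,0,0.1,0,0,0,1],[0,0,0.1,0,0,0,1],[0,0,0.1,0,0,0,1],[0,0,0.1,0,0,0,1],[0,0,-1,0,0,0,1],[0,0,-3,0,0,0,1],[0,0,-6,0,0,0,1],[0,0,-9,0,0,0,1],[0,0,-12,0,0,0,1],[0,0,-15,0,0,0,1],[0,0,-18,0,0,0,1],[0,0,-20,0,0,0,1],[0,0,-20,0,0,0,1],[0,0,-20,0,0,0,1]]]}}

```text
clock: 20.87
tool_pos: [0.3935, 0.378, 0.2503]
orientation: [-179.8, -0.0, -7.7]
force: [0.5, -0.2, -0.4]
opening: 0.0875
gripper_force: 0.0
```

Run:
```python
from h import *
from plant import *
a,b=snapshot('scene'),snapshot('side');hsv=cv2.cvtColor(b["frame"],cv2.COLOR_RGB2HSV)
for u in (240,245,253,259,266,273,279,286):
    k=[i for i in range(156,180) if hsv[i,u,1]<70 and hsv[i,u,2]>90];print(u,k[:1],k[-1:],end=' ')
C=np.zeros((520,800,3),np.uint8)
i=crop(a,175,80,305,245,3);j=crop(b,225,60,345,215,3);C[:i.shape[0],:390]=i;C[:j.shape[0],400:760]=j
cv2.imwrite('pics/c9.png',C)
```

```text
240 [157] [179] 245 [156] [179] 253 [164] [169] 259 [164] [169] 266 [163] [168] 273 [163] [168] 279 [162] [168] 286 [162] [167]
```

View pics/c9.png

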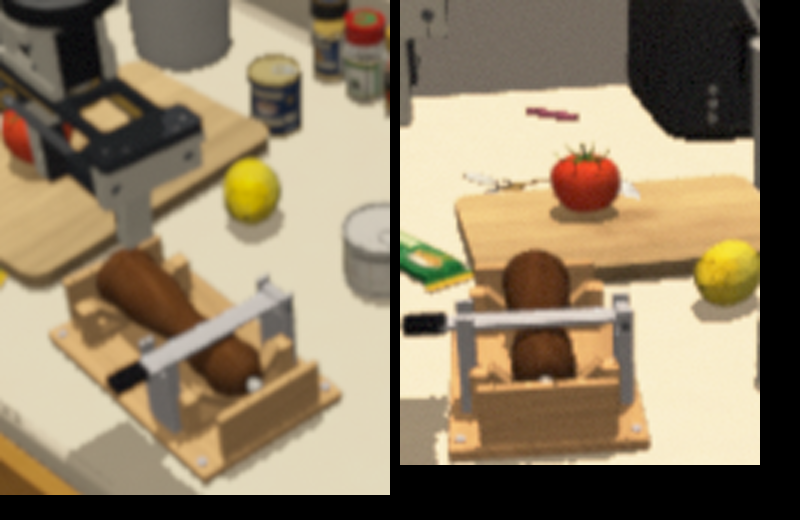

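The strap lies level in the fork: its black tip is at side (425,323) and the strap runs parallel to the board edge. The mill rests in both saddles, the gripper is clear, and the garlic and tin were never touched. Handing in.

```bash
python3 -c "
from plant import *
print(close_job())"
```

```text
the job is handed in; nothing more can be done
None
```

The mill lies in both saddles with its head at the strap end, the strap is down in its catch, and the job is handed in at about 21 s; no verdict was returned.

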